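Pin a lift stay to its clevis on a cabinet panel

ROBOT

A 6-joint arm with a two-finger parallel gripper is mounted at the origin on the work surface. World frame = base frame: x ahead of the robot, y to its left, z up, the work surface at z = 0. Lengths are in mm, angles in rad, forces in N, time in s.
With the tool pointing down it reaches from about 325 to 875 mm from the base axis. Payload 4.4 kg.
Tool frame: the origin (TCP) lies on the centre line of the jaws, within the pads' length; the fingertips stand ahead of it and the grasp point (between the pads) lies 6 mm ahead of it (ctrl.tcp_to_tips is the z of the fingertips in the tool frame, in mm); z points along the fingers, y is the direction in which the jaws open and shut (so a half turn about z gives the same grasp; the last joint's range is limited). The gripper opens to 85 mm and grips with 20 to 120 N. Pads are 22 mm wide; open, the fingers measure 114 mm over their backs; the gripper's body (76 mm by 85 mm) begins 54 mm behind the grasp point. The pads swing forward as they close: fully open they stand 13 mm farther back than shut.
Start: joints at [1.133, 0.207, 1.542, -0, 1.393, -0.15], TCP at [162.668, 551.513, 256.282] pointing down, gripper open.
Joint ranges: [-2.73, 2.73], [-0.86, 2.22], [0.23, 2.46], [-1.11, 4.25], [0.08, 2.63], [-2.82, 2.82]. Speed limits (rad/s): [2.79, 2.79, 3.14, 3.14, 3.14, 3.14].

INTERFACE

Orientations are given as a 3x3 rotation matrix whose columns are the frame's x, y, z axes.
In Python, from plant import ctrl, sensors, optics gives the robot as it stands. Calls block until the motion is done:
- ctrl.move_ptp(position, orientation): joint-space move of the TCP to a pose.
- ctrl.move_l(position, rot=None, vel=150, threshold=None): straight line of the TCP; rot=None keeps the orientation; vel is the mean speed in mm/s. With threshold (N) it stops when the force on the tool has changed by that much, and returns True; else False.
- ctrl.set_joints(angles): joint-space move.
- ctrl.gripper_to(opening, force=None): finger opening in mm; force is the grip in N (None keeps the last); returns when the fingers have stopped.
- ctrl.hold(seconds).
- ctrl.solve_ik(position, orientation): joint angles nearest the present ones, or None.
- sensors.read_state(): the state.
- optics.grab_frame(name): name is "scene" or "top" or "wrist"; returns (picture, depth): 400x640x3 uint8, red, green, blue; 400x640 float32, mm along the optical axis (not along the pixel's ray), 0 where there is no reading.
- optics.camera_params(name): a dict with "mtx" (3x3 intrinsics, pixels), "k1" (the pictures are not rectified: a ray, as slopes to the right and down, at radius r is drawn at 1 + k1 r^2 times it, then the intrinsics apply), "R" (3x3) and "t" (3): a world point X has camera coordinates R X + t; the wrist camera has in their place "T_tool_cam" (4x4, takes a point from camera to tool coordinates, whose origin is the TCP and whose axes are the flange's). Camera axes: x right, y down, z forward; pixel columns grow to the right and rows downward; lengths in mm; the calibration is good to about 2 mm. A picture is of the moment at which its call begins: read the wrist's pose just before it. camera_params takes no time and is no camera call.
A pose or a line that the arm cannot do raises ctrl.MotionError and nothing moves.
- ctrl.finish_job(): hands the job in, once; it reports no verdict.
The state is a dict: "t": time; "q": joint angles; "qvel": joint speeds; "tau": joint torques, N m; "eef_pos": TCP position; "eef_rot": TCP orientation; "force": force on the tool from outside, world axes, zero at the start; "wrist_torque": the same for the moment, N m; "grip_width": finger opening in mm.
Only numpy, scipy, OpenCV 4.12 (cv2) and the standard library are available. Lean on these libraries where they do the work, as an engineer would, in place of code of your own. Each camera call takes 0.05 s, during which the arm holds its last target.

TASK

On the cabinet panel, swing the steel stay arm round until its eye lies between the two ears of the clevis, then take the larger of the two pivot pins from the wooden stand and pass it down through the upper ear, the eye and the lower ear until its flange sits fully home, and let go. The holes in the ears are in eccentric bushes, set off to an unknown side, so feel for the hole with the pin's nose and do not force it: never push the pin against the fitting with more than 30 N. Leave the smaller pin in the stand and do not disturb the other things.

Things in the scene. Friction and masses are not known exactly. Their poses are not given: they have to be found in the camera images.
- panel: white cabinet side panel lying flat, fixed, 300 (x) x 260 (y) x 18 mm. Origin at the centre of its underside, on the bench; z up. Its hardware, in its frame: the stay's pivot at x = -70, y = 0 mm; the steel clevis with its middle at x = +70, y = 0: two round level ears, one above the other, 62 mm across and about 9 mm thick, joined by a web on the +x side, open to -x and both y sides
- clevis_mid (a point): middle of the upper ear's top (70 mm over the bench). Each ear (flat 40 to 48 and 62 to 70 mm over the bench) holds a flat dark bush, 43 mm across, in a rim 0.5 mm higher; the bush's 17.5 mm round hole is eccentric: its axis is 7 mm from this point, in any direction, the same in both ears, locked, not reported. Flat all round the hole, 1 mm chamfer
- stay (a joint): angle of the stay arm on its upright pivot, rad, anticlockwise from above; at 0 the arm points along the panel's +x, its eye at the clevis's middle. Starts at 0.4 to 0.75 (eye on the +y side); range -0.3 to 1.0. Stiff (0.25 N m, about 2 N at the eye), stays where left. Flat steel bar 24 wide, 8 thick, 51 to 59 mm over the bench, so it passes between the ears
- eye (a point): centre of the eye at the end of the stay arm, 140 mm from the pivot, 55 mm over the bench: a steel ring 50 mm across and 8 mm thick with a 33 mm hole, wide enough for the pin wherever the bush holes are, if it lies within about 1.5 mm of the clevis's middle; a little further off the pin pushes it aside
- stay_post (a point): centre of the top of the black upright post on the stay arm, 70 mm from the pivot: diameter 16 mm, standing 34 mm above the arm (top 93 mm above the bench); pinch it from above to swing the arm
- pin: larger pivot pin, about 100 g, hanging upright in the stand. Origin on its axis at the flange's underside (70 mm over the bench when home), z up. Above: flange 28 mm across, 5 thick, then black flat-sided grip 22 (pin x) x 16 (pin y) x 30 mm high, top 35 mm over the origin. Below: round shank 16 mm across for 38 mm, then 4 mm of taper to a flat 11 mm nose 42 mm below. May be fitted at any turn
- short_pin: the smaller pivot pin, same form: flange 22 mm, grip 14 x 11 x 22 mm, shank 12 mm diameter and 24 mm long with taper; too short for this job, leave it. Origin on its axis at the underside of the flange
- stand: wooden pin stand, block 150 (x) x 60 (y) x 55 mm high, fixed, with two 20 mm holes straight through at x = -36 and +36 mm, y = 0 in its frame; a pin hangs in each, flange on the top, 2 mm or more of play. Which pin is in which hole varies. Origin at the centre of its underside
- tape: tape measure, 74 x 38 x 60 mm, loose, standing on the bench; leave alone. Origin at the centre of its underside
- driver: screwdriver about 190 mm long, loose, lying on the bench, handle to its -x; leave alone. Origin at its underside, near the middle
- bin: open blue plastic screw bin 120 x 90 x 55 mm, fixed. Origin at the centre of its underside

How it is judged (in metres and radians):
On the way:
1. the stay's eye has been swung in between the ears (value of joint stay between -0.07 and 0.07 rad), for 0.2 s.
At the end, for the whole second after the job is handed in: The larger pin stands upright (within 0.08 rad) through upper ear, eye and lower ear (its axis within 10 mm of the clevis's middle each way and 11 mm of the eye's centre), its flange home on the upper ear (within 2.5 mm), at rest and released; the smaller pin is still in its hole in the stand (z of pin in the frame of panel between 0.067 and 0.0725 m and x of pin in the frame of panel between 0.06 and 0.08 m and y of pin in the frame of panel between -0.01 and 0.01 m and horizontal distance between pin and eye below 0.011 m and angle between pin's own z axis and vertical below 0.08 rad and linear speed of pin below 0.02 m/s and horizontal distance between short_pin and stand below 0.042 m and height (world z) of short_pin between 0.05 and 0.06 m); the robot touches nothing.
It fails at once if the pin is pushed against the panel's clevis and stay with more than 30 N (contact force between pin and panel above 30 N).
It fails at once if the tape measure or the screwdriver is moved more than 30 mm (distance of any of tape, driver from where it was at the start of the episode above 0.03 m).
It fails at once if the smaller pin is lifted out of the stand (height (world z) of short_pin above 0.085 m).
It also fails if it takes over 72 s, if anything falls off the work surface, if the arm or the gripper's body presses on something with over 40 N, if the wrist force passes 120 N, or if a joint passes its speed limit or range.

## Working session

There is one attempt and no reset: what is moved stays moved. The work goes in short steps, each a Python script; the robot and the scene stay as the last script left them, time stands still between calls to the robot, and variables do not carry over. Pictures are saved under pics/ and viewed, and the job is handed in when it is done.

```bash
ls; mkdir -p pics; cat > h.py <<'E'
import numpy as np, cv2
from plant import ctrl, sensors, optics
def save(n,im): cv2.imwrite(f'pics/{n}.png', cv2.cvtColor(im,cv2.COLOR_RGB2BGR))
E
python3 - <<'E'
from h import *
for n in ("scene","top","wrist"):
    s=sensors.read_state(); im,d=optics.grab_frame(n); save(n+'0',im); np.savez(f'{n}0.npz',im=im,d=d,p=s['eef_pos'],R=s['eef_rot'])
    print(n,optics.camera_params(n))
s=sensors.read_state();print(s,ctrl.tcp_to_tips)
E
```

```text
pics
scene {'mtx': array([[368.30633562,   0.        , 318.8807328 ],
       [  0.        , 368.30633562, 201.73019047],
       [  0.        ,   0.        ,   1.        ]]), 'k1': -0.06687108764691886, 'R': array([[-6.75276794e-01,  7.37564232e-01, -5.05177479e-04],
       [ 5.98401603e-01,  5.47465810e-01, -5.84975819e-01],
       [-4.31180673e-01, -3.95322894e-01, -8.11050576e-01]]), 't': array([ 436.1349548 , -227.38829734, 1214.59342418])}
top {'mtx': array([[424.35155871,   0.        , 320.2143125 ],
       [  0.        , 424.35155871, 208.28182748],
       [  0.        ,   0.        ,   1.        ]]), 'k1': -0.03258038030054494, 'R': array([[-8.99718497e-02, -9.95943827e-01,  9.79920402e-04],
       [-9.69876509e-01,  8.73932507e-02, -2.27380687e-01],
       [ 2.26372753e-01, -2.14082628e-02, -9.73805454e-01]]), 't': array([ -55.31877171,  539.1044834 , 1151.72726295])}
wrist {'mtx': array([[359.8743742 ,   0.        , 320.25187145],
       [  0.        , 359.8743742 , 200.06171125],
       [  0.        ,   0.        ,   1.        ]]), 'k1': -0.0636934075976991, 'T_tool_cam': a
[... 413 characters left out ...]
0,  6.62024148e-06,
        1.39349925e+00, -1.50456641e-01]), 'qvel': array([-0.00054248, -0.00147477, -0.00506731, -0.001057  ,  0.00107714,
        0.00021914]), 'tau': array([-1.61397352e-04, -3.83513367e+01, -2.92039222e+01, -1.54030513e-04,
        6.68651177e-03,  2.82023365e-06]), 'eef_pos': array([162.4433157, 551.0062566, 255.3679704]), 'eef_rot': array([[-9.59136032e-01,  2.82944305e-01, -7.69212733e-04],
       [ 2.82945215e-01,  9.59134687e-01, -1.62995635e-03],
       [ 2.76591749e-04, -1.78099492e-03, -9.99998376e-01]]), 'force': array([ 0.1078694 , -0.31525899, -0.04410716]), 'wrist_torque': array([-0.00064116,  0.07198505,  0.05581278]), 'grip_width': 85.04241580966259} 25.0
```

View pics/scene0.png

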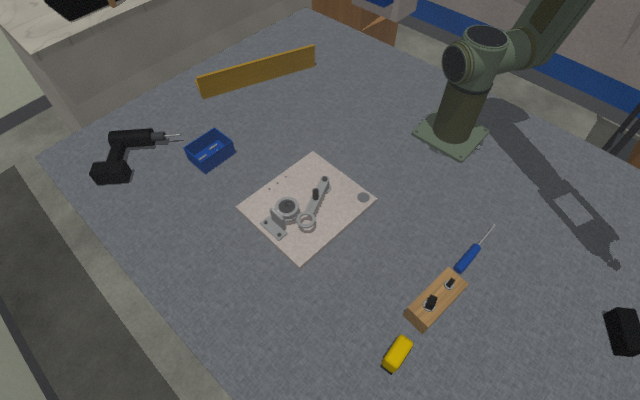

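View pics/top0.png

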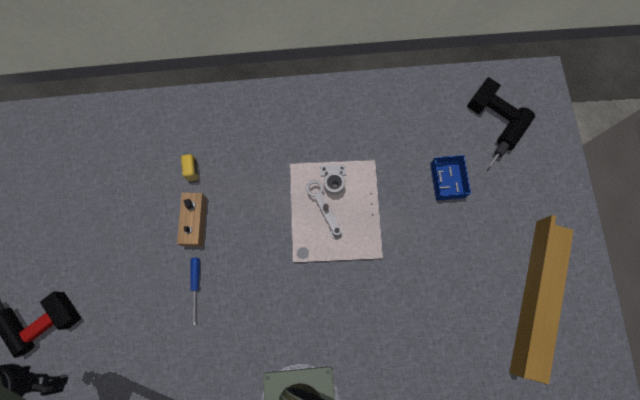

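View pics/wrist0.png

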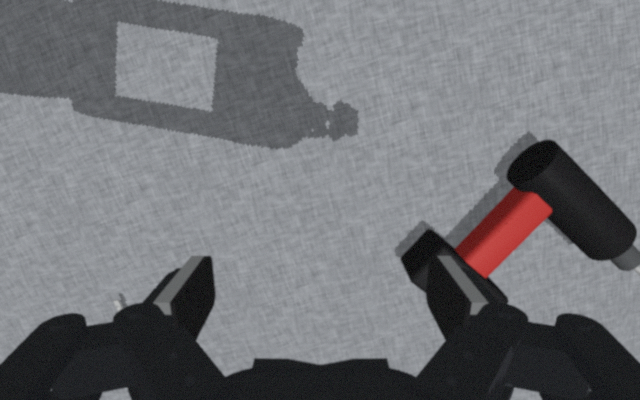

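Top view: panel centred at about (336,211), clevis bush (334,183), stay pivot (337,232), black post (326,208), eye (315,189). The stand is at (191,218), with the larger pin at (188,204) and the smaller at (186,230). Next I cast rays for coarse positions.

```bash
cat >> h.py <<'E'
from scipy.spatial.transform import Rotation as Rn
def norm(uv,c):
    M=c['mtx']; xd=(np.atleast_2d(np.asarray(uv,float))-[M[0,2],M[1,2]])/M[0,0]
    x=xd.copy()
    for _ in range(20): x=xd/(1+c['k1']*(x**2).sum(1,keepdims=True))
    return x
def rays(name,uv,st=None):
    c=optics.camera_params(name); x=norm(uv,c); d=np.c_[x,np.ones(len(x))]
    if name=='wrist':
        T=c['T_tool_cam'] ; R=np.asarray(st['eef_rot'])
        return np.asarray(st['eef_pos'])+R@T[:3,3], d@(R@T[:3,:3]).T
    return -c['R'].T@c['t'], d@c['R']
def onplane(name,uv,z,st=None):
    o,d=rays(name,uv,st); return o+d*((z-o[2])/d[:,2])[:,None]
def proj(name,X,st=None):
    c=optics.camera_params(name); X=np.atleast_2d(X)
    if name=='wrist':
        T=c['T_tool_cam'];R=np.asarray(st['eef_rot'])@T[:3,:3];o=np.asarray(st['eef_pos'])+np.asarray(st['eef_rot'])@T[:3,3];Y=(X-o)@R
    else: Y=X@c['R'].T+c['t']
    x=Y[:,:2]/Y[:,2:]; x=x*(1+c['k1']*(x**2).sum(1,keepdims=True))
    return x*c['mtx'][0,0]+c['mtx'][:2,2]
def down(yaw): # tool x at yaw, z down
    return np.array([[np.cos(yaw),np.sin(yaw),0],[np.sin(yaw),-np.cos(yaw),0],[0,0,-1.]])
def dpts(name,d,st=None):
    v,u=np.mgrid[:400,:640]; o,r=rays(name,np.c_[u.ravel(),v.ravel()],st)
    return (o+r*d.reshape(-1,1)).reshape(400,640,3)
E
python3 - <<'E'
from h import *
for n,uv,z in [('clevis',(334,184),70),('pivot',(337,232),59),('post',(326,208),93),('eye',(315,189),59),('big',(188,204),90),('small',(186,230),77),
  ('pTL',(290,163),18),('pTR',(376,161),18),('pBR',(382,259),18),('pBL',(293,262),18),('sTR',(203,194),55),('sTL',(183,194),55),('sBL',(179,244),55),('sBR',(199,247),55)]:
    print(n,onplane('top',uv,z).round(1))
E
```

```text
clevis [[ 598.1 -149.4   70. ]]
pivot [[ 459.7 -144.7   59. ]]
post [[ 524.1 -119.    93. ]]
eye [[591.2 -93.7  59. ]]
big [[571.1 265.7  90. ]]
small [[500.  276.6  77. ]]
pTL [[691.5 -25.6  18. ]]
pTR [[ 674.4 -287.3   18. ]]
pBR [[ 376.3 -268.8   18. ]]
pBL [[390.8 -12.   18. ]]
sTR [[606.7 231.9  55. ]]
sTL [[611.9 290.1  55. ]]
sBL [[466. 304.  55.]]
sBR [[452.5 247.5  55. ]]
```

```bash
python3 - <<'E'
from h import *
ctrl.move_ptp([500,-135,230],down(np.pi-0.055)); ctrl.hold(0.3)
st=sensors.read_state(); im,d=optics.grab_frame('wrist'); save('w1',im); np.savez('w1.npz',im=im,d=d,**{k:st[k] for k in('eef_pos','eef_rot')}); print(st['t'],st['eef_pos'],st['force'],st['q'])
E
```

```text
3.15 [ 500.09306083 -134.65877112  229.98762271] [-0.74648172  1.10228465  0.42225626] [-4.30263612e-01  1.09089163e-01  1.71003683e+00  3.05212677e-05
  1.32247749e+00 -1.94667783e+00]
```

View pics/w1.png

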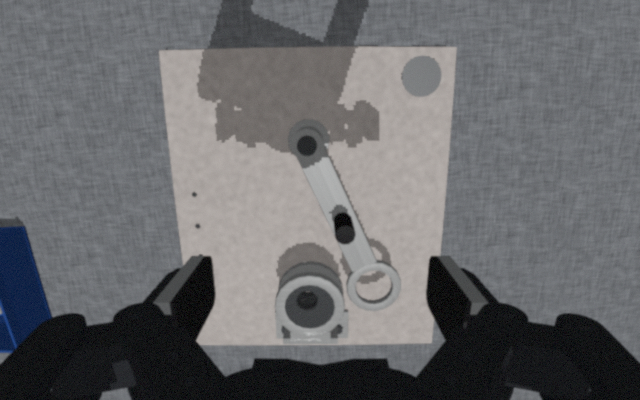

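```bash
python3 - <<'E'
from h import *
im=np.load('w1.npz')['im']
c=im[240:350,255:415]; c=cv2.convertScaleAbs(c,alpha=1.6,beta=0)
save('w1z',cv2.resize(c,None,fx=5,fy=5,interpolation=cv2.INTER_NEAREST))
E
```

```text
(no output)
```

View pics/w1z.png

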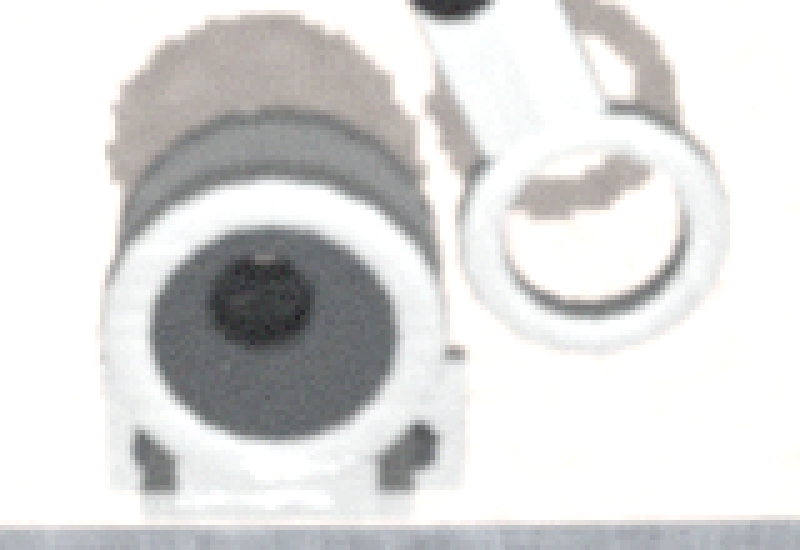

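The wrist picture shows the bush as a dark disc at about (310,307) and its hole as a darker ellipse at about (307.5,300). The eye is at (374,286), the post at (344,230) and the pivot cap at (307,146). I'll fit contours to each of these.

```bash
python3 - <<'E'
from h import *
z=np.load('w1.npz'); im=z['im']; st={k:z[k] for k in('eef_pos','eef_rot')}
g=cv2.cvtColor(im,cv2.COLOR_RGB2GRAY)
print(g[296:304:2,285:340:3])
def fit(mask,near,zz,name,hull=True):
    cs,_=cv2.findContours(mask.astype(np.uint8)*255,cv2.RETR_CCOMP,cv2.CHAIN_APPROX_NONE)
    best=None
    for c in cs:
        if len(c)<12: continue
        m=c.reshape(-1,2).mean(0)
        if np.hypot(*(m-near))<12:
            P=onplane('wrist',c.reshape(-1,2),zz,st)[:,:2]
            (cx,cy),r=cv2.minEnclosingCircle(P.astype(np.float32))
            A=np.c_[2*P,np.ones(len(P))]; s=np.linalg.lstsq(A,(P**2).sum(1),rcond=None)[0]
            R=np.sqrt(s[2]+s[0]**2+s[1]**2); res=np.std(np.hypot(*(P-s[:2]).T)-R)
            print(name,len(c),m.round(1),'lsq',s[:2].round(1),'r',R.round(2),'res',res.round(2),'mec',round(cx,1),round(cy,1),round(r,2))
for th in (85,95,105): fit(g<th,(310,305),70,f'bush{th}')
for th in (40,48,55): fit(g<th,(308,300),69.5,f'hole{th}')
for th in (185,195,205,150): fit(g>th,(374,286),59,f'eye{th}')
for th in (40,60): fit(g<th,(344,225),93,f'post{th}'); fit(g<th,(307,146),62,f'piv{th}')
X=dpts('wrist',z['d'],st)
for u,v in [(310,320),(286,300),(360,300),(343,218),(307,146),(250,250)]: print((u,v),X[v,u].round(1))
E
```

```text
[[150  97  69  69  53  43  44  37  45  45  49  63  66  67  67  94 146 155
  157]
 [146  73  62  67  46  36  40  42  37  39  38  58  68  68  68  70 138 152
  156]
 [127  65  66  64  39  40  50  39  40  40  37  63  64  64  70  67 111 151
  152]
 [113  69  70  65  50  36  43  39  38  43  25  61  68  66  71  66  96 151
  153]]
bush85 125 [309.3 306.3] lsq [ 604.5 -150.1] r 20.39 res 0.32 mec 604.5 -150.2 20.99
bush95 126 [309.4 306.4] lsq [ 604.6 -150.1] r 20.69 res 0.29 mec 604.6 -150.2 21.33
bush105 128 [309.4 306.4] lsq [ 604.6 -150.1] r 20.95 res 0.28 mec 604.6 -150.1 21.45
hole40 97 [306.1 299.6] lsq [ 598.4 -152. ] r 6.34 res 2.24 mec 598.0 -152.1 8.36
hole48 56 [306.8 300.2] lsq [ 598.3 -152.1] r 8.33 res 0.46 mec 598.2 -151.8 9.21
hole55 55 [306.7 300.3] lsq [ 598.3 -152.1] r 8.9 res 0.5 mec 598.1 -152.0 9.45
eye150 126 [374.5 293. ] lsq [594.5 -92.1] r 16.46 res 2.64 mec 594.1 -91.9 19.08
eye150 71 [370.8 277.1] lsq [584.  -94.8] r 9.9 res 3.27 mec 584.5 -94.8 14.44
post40 61 [342. 223.] lsq [ 520.1 -119.5] r 6.49 res 1.46 mec 520.8 -119.4 8.23
piv40 92 [306.9 145.6] lsq [ 465.1 -143.4] r 4.47 res 1.47 mec 465.1 -144.0 6.69
piv40 17 [305.8 148.3] lsq [ 467.1 -144.3] r 2.17 res 0.63 mec 467.1 -144.2 2.84
post60 74 [343.3 227.9] lsq [ 524.4 -118.8] r 9.5 res 2.06 mec 524.3 -118.6 12.08
piv60 53 [306.6 145.2] lsq [ 464.9 -143.7] r 7.22 res 0.26 mec 464.8 -143.8 7.69
(310, 320) [ 618.6 -150.5   69. ]
(286, 300) [ 596.9 -170.    69.7]
(360, 300) [ 606.5 -104.7   59.9]
(343, 218) [ 522.6 -117.8   75. ]
(307, 146) [ 465.4 -143.2   63.7]
(250, 250) [ 570.6 -208.6   16.5]
```

```bash
python3 - <<'E'
from h import *
z=np.load('w1.npz'); im=z['im']; st={k:z[k] for k in('eef_pos','eef_rot')}
c=im[195:265,320:415]; c=cv2.convertScaleAbs(c,alpha=1.3,beta=30)
P=[]
for a in (0.40,0.44,0.48):
    b=-0.046+a; e=np.array([465,-143.7])+140*np.array([np.cos(b),np.sin(b)]); p=np.array([465,-143.7])+70*np.array([np.cos(b),np.sin(b)])
    print(a,e,p,proj('wrist',[[*e,59],[*p,93]],st).round(1))
g=cv2.cvtColor(im,cv2.COLOR_RGB2GRAY)
# outer eye contour: bright ring vs panel -> use hole rim dark arc; show post rows
for v in range(205,248,3):
    r=np.where(g[v,325:365]<45)[0]+325; print(v,(r.min(),r.max()) if len(r) else None)
save('w1p',cv2.resize(im[200:330,320:420],None,fx=6,fy=4.5,interpolation=cv2.INTER_CUBIC))
print(onplane('wrist',[(344.5,232)],93,st),onplane('wrist',[(374,286)],59,st))
E
```

```text
0.4 [596.31910544 -95.16864368] [ 530.65955272 -119.43432184] [[370.2 288.9]
 [342.8 235.7]]
0.44 [594.27332754 -89.9561    ] [ 529.63666377 -116.82805   ] [[376.  286.5]
 [346.2 234.2]]
0.48 [592.02073989 -84.82953509] [ 528.51036994 -114.26476755] [[381.7 284. ]
 [349.5 232.7]]
205 None
208 None
211 None
214 (np.int64(338), np.int64(346))
217 (np.int64(335), np.int64(349))
220 (np.int64(334), np.int64(350))
223 (np.int64(335), np.int64(351))
226 (np.int64(335), np.int64(351))
229 (np.int64(336), np.int64(352))
232 (np.int64(336), np.int64(352))
235 (np.int64(337), np.int64(352))
238 (np.int64(337), np.int64(352))
241 (np.int64(340), np.int64(348))
244 None
247 None
[[ 527.77353949 -118.02399913   93.        ]] [[593.62162047 -91.72349871  59.        ]]
```

View pics/w1p.png

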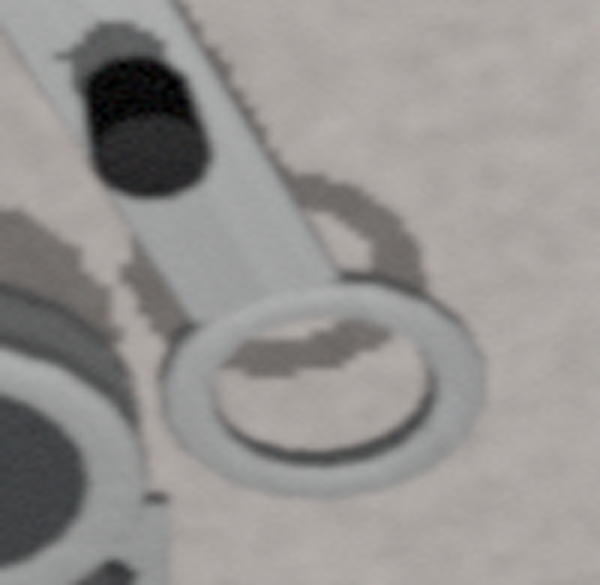

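```bash
python3 - <<'E'
from h import *
piv=np.array([465,-143.7]); 
def P(b,z): return [piv[0]+70*np.cos(b),piv[1]+70*np.sin(b),z]
b=0.382
ctrl.gripper_to(55,30)
ctrl.move_ptp(P(b,140),down(np.pi+b))
print(ctrl.move_l(P(b,91),vel=80,threshold=8))
s=sensors.read_state();print(s['t'],s['eef_pos'],s['force'])
ctrl.gripper_to(10,30)
s=sensors.read_state();print(s['t'],s['grip_width'],s['force'])
for bb in np.linspace(b,-0.046,7)[1:]:
    ctrl.move_l(P(bb,91),down(np.pi+bb),vel=50)
s=sensors.read_state();print(s['t'],s['eef_pos'],s['force'],s['grip_width'])
ctrl.hold(0.3)
s=sensors.read_state();print(s['t'],s['eef_pos'],s['force'],s['grip_width'],s['q'][5])
E
```

```text
False
4.8417 [ 530.18564833 -117.71374458   91.10608969] [1.0084926  0.18681131 0.72916003]
5.275 14.932532457727818 [0.40647479 0.26646085 3.48624583]
6.775 [ 535.41212095 -147.08633804   91.64162652] [-0.82415959 -0.65565519  5.06723693] 14.997969841097897
7.075 [ 535.38565777 -147.0478294    91.61511115] [-0.5617289  -0.41173825  5.01109071] 15.083669783403876 -1.9516403569698002
```

```bash
python3 - <<'E'
from h import *
ctrl.gripper_to(50,30)
p=sensors.read_state()['eef_pos']
ctrl.move_l([p[0],p[1],150],vel=150)
ctrl.move_ptp([575,-147,230],down(np.pi-0.046)); ctrl.hold(0.2)
st=sensors.read_state(); im,d=optics.grab_frame('wrist'); save('w2',im); np.savez('w2.npz',im=im,d=d,**{k:st[k] for k in('eef_pos','eef_rot')}); print(st['t'],st['eef_pos'],st['force'])
E
```

```text
8.7 [ 573.18393721 -146.39097988  227.21696442] [ 0.1564498   0.14506892 -0.56822365]
```

View pics/w2.png

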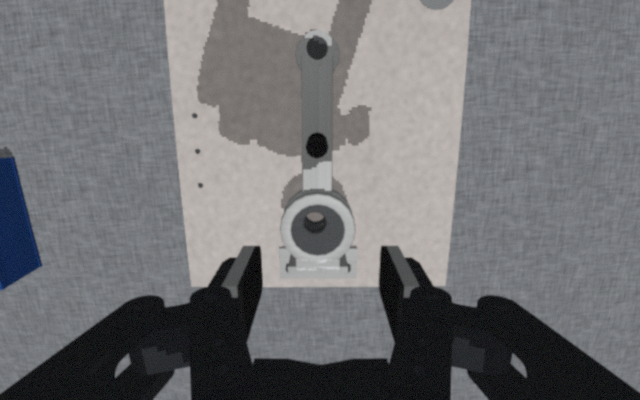

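```bash
cat >> h.py <<'E'
def fitc(g,mask,near,zz,name,st,tol=12,cam='wrist'):
    cs,_=cv2.findContours(mask.astype(np.uint8)*255,cv2.RETR_CCOMP,cv2.CHAIN_APPROX_NONE)
    for c in cs:
        if len(c)<12: continue
        m=c.reshape(-1,2).mean(0)
        if np.hypot(*(m-near))<tol:
            P=onplane(cam,c.reshape(-1,2),zz,st)[:,:2]
            (cx,cy),r=cv2.minEnclosingCircle(P.astype(np.float32))
            s=np.linalg.lstsq(np.c_[2*P,np.ones(len(P))],(P**2).sum(1),rcond=None)[0]
            R=np.sqrt(s[2]+s[0]**2+s[1]**2); res=np.std(np.hypot(*(P-s[:2]).T)-R)
            print(name,len(c),m.round(1),'lsq',s[:2].round(1),'r',R.round(2),'res',res.round(2),'mec',round(cx,1),round(cy,1),round(r,2))
E
python3 - <<'E'
from h import *
z=np.load('w2.npz'); im=z['im']; st={k:z[k] for k in('eef_pos','eef_rot')}
g=cv2.cvtColor(im,cv2.COLOR_RGB2GRAY)
for th in (95,105): fitc(g,g<th,(317,228),70,f'bush{th}',st)
for th in (40,48,55): fitc(g,g<th,(316,222),69.5,f'hole{th}',st)
for th in (40,60): fitc(g,g<th,(317,146),93,f'post{th}',st); fitc(g,g<th,(317,47),63.7,f'piv{th}',st)
c=im[20:275,265:375]
save('w2z',cv2.resize(cv2.convertScaleAbs(im[165:285,260:380],alpha=1.4),None,fx=5,fy=5,interpolation=cv2.INTER_CUBIC))
for v in (80,100,120,170,178): print(v,g[v,295:342])
E
```

```text
bush95 140 [317.1 229.8] lsq [ 604.8 -150.1] r 20.54 res 0.25 mec 604.9 -150.1 21.02
bush105 142 [317.4 229.7] lsq [ 604.7 -150.1] r 20.77 res 0.26 mec 604.8 -150.0 21.34
hole40 36 [314.6 228.9] lsq [ 598.7 -152.1] r 6.59 res 0.51 mec 602.2 -152.2 6.13
hole40 12 [313.  222.8] lsq [ 595.4 -152.5] r 3.56 res 0.18 mec 598.3 -153.2 2.46
hole48 62 [313.5 224.7] lsq [ 599.9 -152.1] r 6.75 res 1.88 mec 599.3 -151.9 8.41
hole48 12 [321.5 223.8] lsq [ 599.7 -146.5] r 1.93 res 0.37 mec 599.6 -146.6 2.29
hole55 57 [314.7 224.8] lsq [ 599.8 -152. ] r 7.21 res 2.05 mec 598.5 -151.9 8.86
post40 62 [316.5 145. ] lsq [ 533.7 -146.9] r 7.36 res 0.58 mec 533.5 -146.9 8.17
post60 65 [316.6 145.1] lsq [ 533.8 -147. ] r 7.83 res 0.55 mec 533.7 -147.0 8.57
piv60 55 [316.1  48.7] lsq [ 466.4 -144.1] r 6.57 res 0.78 mec 465.9 -144.0 7.42
80 [121 121 121 119 120 117 111 108 112 109 112 110 108 107 110 110 111 111
 110 110 109 113 108 109 113 112 115 112 112 112 110 110 110 111 111 110
 106 104 111 116 115 115 119 117 119 121 121]
100 [122 120 120 118 119 121 116 110 107 110 108 108 108 108 109 106 108 111
 107 109 105 107 106 105 111 109 112 112 110 110 108 110 108 108 109 110
 107 104 113 117 117 117 119 126 149 171 176]
120 [116 115 114 117 118 118 114 105 107 105 106 106 106 108 105 105 107 106
 104 104 107 106 104 105 107 108 109 109 106 108 108 107 105 108 106 107
 103 106 116 120 115 117 120 117 121 117 117]
170 [180 180 182 182 182 176 164 143 156 167 173 171 171 171 172 171 173 175
 178 176 176 177 176 178 183 182 182 182 180 182 181 182 184 185 183 178
 165 160 172 178 175 172 173 174 175 177 177]
178 [114 116 117 119 117 114 116 132 159 175 179 179 176 176 177 175 175 177
 177 176 175 175 176 179 182 183 184 182 183 183 181 184 184 184 184 177
 158 127 134 153 162 171 172 173 172 170 173]
```

View pics/w2z.png

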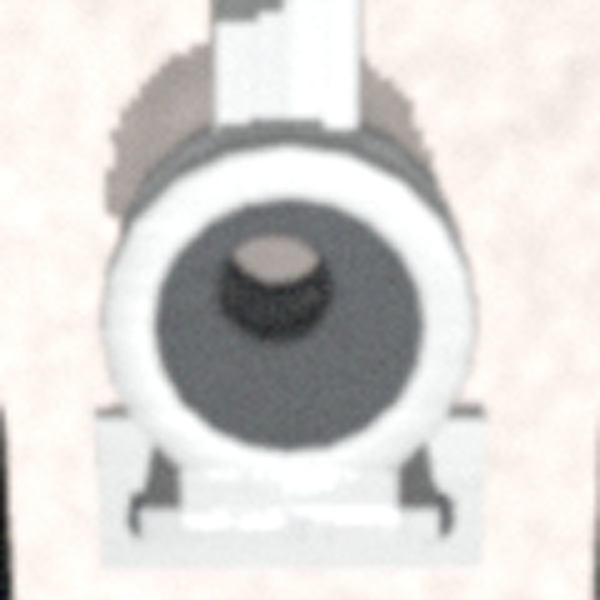

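```bash
python3 - <<'E'
from h import *
ctrl.move_ptp([535,268,240],down(np.pi)); ctrl.hold(0.2)
st=sensors.read_state(); im,d=optics.grab_frame('wrist'); save('w3',im); np.savez('w3.npz',im=im,d=d,**{k:st[k] for k in('eef_pos','eef_rot')}); print(st['t'],st['eef_pos'],st['force'])
E
```

```text
10.4917 [535.51791129 266.92801077 239.9360364 ] [ 0.43567377  0.63768902 -0.62295219]
```

View pics/w3.png

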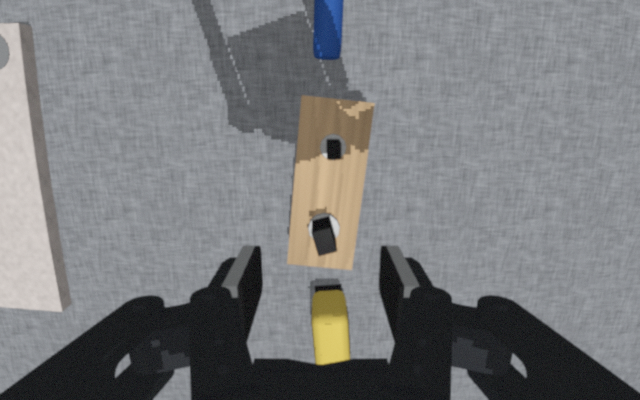

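```bash
python3 - <<'E'
from h import *
z=np.load('w3.npz'); im=z['im']; st={k:z[k] for k in('eef_pos','eef_rot')}
save('w3z',cv2.resize(cv2.convertScaleAbs(im[190:290,270:390],alpha=1.9,beta=15),None,fx=6,fy=6,interpolation=cv2.INTER_CUBIC))
X=dpts('wrist',z['d'],st)
m=(np.abs(X[...,2]-90)<4); m[:200]=0;m[260:]=0;m[:,:280]=0;m[:,365:]=0
v,u=np.nonzero(m); print(len(v),X[m].mean(0),(u.min(),u.max(),v.min(),v.max()),X[m].min(0),X[m].max(0))
print(cv2.minAreaRect(X[m][:,:2].astype(np.float32)))
for uv in [(320,235),(322,245),(312,222),(330,260),(330,200)]: print(uv,X[uv[1],uv[0]].round(1))
E
```

```text
516 [574.51342272 269.6815014   89.5153768 ] (np.int64(312), np.int64(336), np.int64(226), np.int64(255)) [563.298158   260.18618075  86.05550916] [587.25633569 279.43852362  91.84540557]
((575.2250366210938, 269.6979064941406), (21.722871780395508, 16.109731674194336), 14.772672653198242)
(320, 235) [569.8 266.6  89.5]
(322, 245) [578.3 268.1  89.6]
(312, 222) [567.1 259.8  65.6]
(330, 260) [607.8 275.6  54.3]
(330, 200) [550.3 275.3  55.9]
```

View pics/w3z.png

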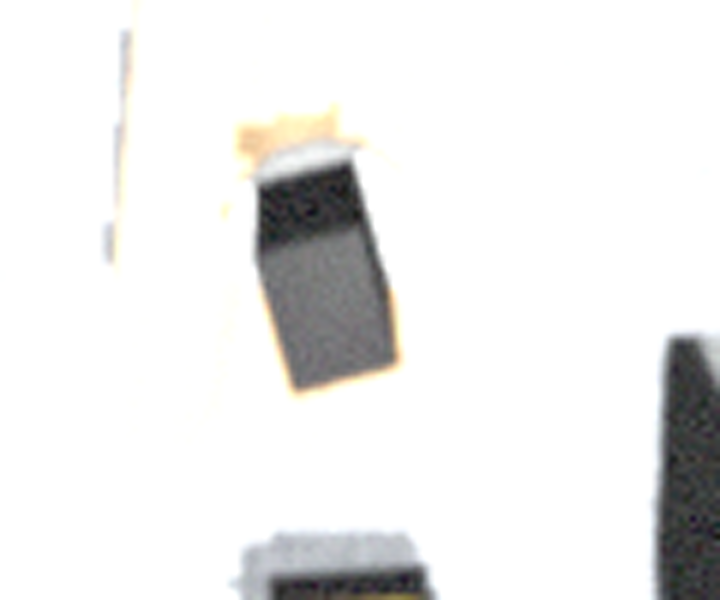

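```bash
python3 - <<'E'
from h import *
c=[575.2,269.7]; R=down(np.pi+0.258)
ctrl.gripper_to(45,60)
ctrl.move_ptp([*c,150],R)
print(ctrl.move_l([*c,88],vel=80,threshold=6))
s=sensors.read_state();print(s['t'],s['eef_pos'],s['force'])
ctrl.gripper_to(8,60)
s=sensors.read_state();print(s['t'],s['grip_width'],s['force'])
ctrl.move_l([*c,160],vel=100); ctrl.hold(0.2)
s=sensors.read_state();print(s['t'],s['eef_pos'],s['grip_width'],s['force'])
im,d=optics.grab_frame('wrist'); save('w4',im)
im,d=optics.grab_frame('scene'); save('s4',im)
E
```

```text
False
12.1667 [575.67447404 269.84730825  88.38377597] [ 0.35188541  0.05087511 -0.18991562]
12.5333 14.753427454385259 [0.22874245 0.11655304 1.79820848]
13.6 [574.56431508 269.4921051  158.84528387] 14.822020707491848 [ 0.11108297  0.96574414 -1.91924997]
```

View pics/w4.png

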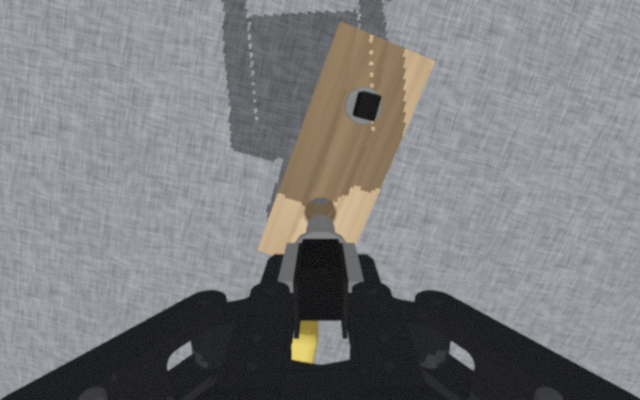

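View pics/s4.png

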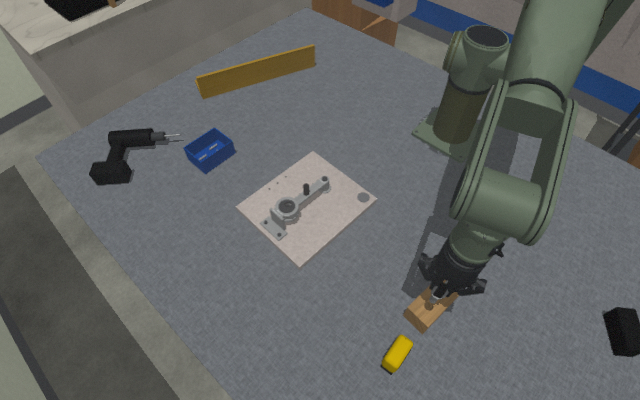

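```bash
python3 - <<'E'
from h import *
im=cv2.cvtColor(cv2.imread('pics/w4.png'),cv2.COLOR_BGR2RGB)
st=sensors.read_state(); p=st['eef_pos'];R=st['eef_rot']
pp=lambda t:proj('wrist',p+R@np.array(t,float),st).round(1)
for t in [(0,0,75.4),(5.5,0,75.4),(-5.5,0,75.4),(0,5.5,75.4),(0,-5.5,75.4),(8,0,71.4),(0,8,71.4),(0,-8,71.4),(14,0,33.4),(0,8,40),(0,-8,40)]: print(t,pp(t))
save('w4z',cv2.resize(cv2.convertScaleAbs(im[180:260,270:370],alpha=1.9,beta=5),None,fx=8,fy=7,interpolation=cv2.INTER_CUBIC))
E
```

```text
(0, 0, 75.4) [[320.  225.9]]
(5.5, 0, 75.4) [[320.  216.7]]
(-5.5, 0, 75.4) [[320. 235.]]
(0, 5.5, 75.4) [[329.7 225.9]]
(0, -5.5, 75.4) [[310.3 225.9]]
(8, 0, 71.4) [[320.  214.7]]
(0, 8, 71.4) [[334.4 228.3]]
(0, -8, 71.4) [[305.6 228.4]]
(14, 0, 33.4) [[320. 228.]]
(0, 8, 40) [[337.  251.1]]
(0, -8, 40) [[303.1 251.1]]
```

View pics/w4z.png

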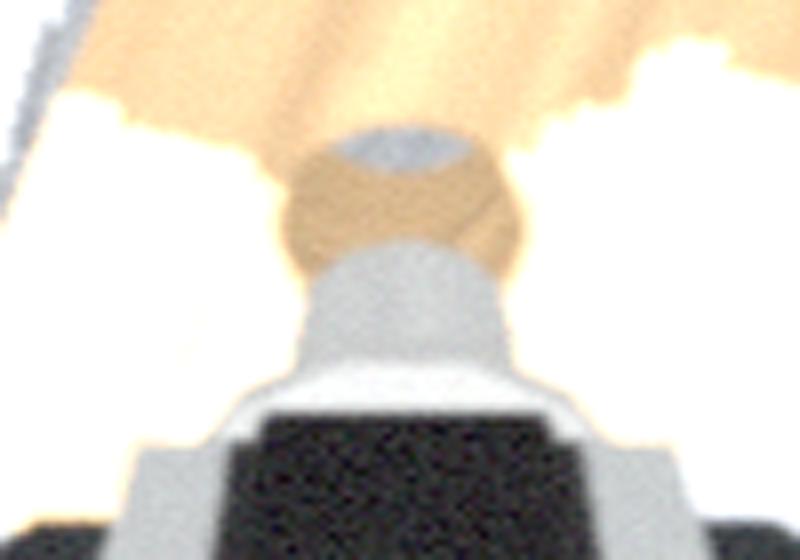

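```bash
cat > cal.json <<'E'
{}
E
python3 - <<'E'
from h import *
R=down(np.pi-0.046); c=[598.0,-152.6]
p=sensors.read_state()['eef_pos']
ctrl.move_l([p[0],p[1],190],vel=150)
ctrl.move_ptp([*c,190],R)
ctrl.move_l([*c,154],vel=80); ctrl.hold(0.3)
s=sensors.read_state();f0=s['force'];print(s['t'],s['eef_pos'],f0,s['grip_width'])
st=s; im,d=optics.grab_frame('wrist'); save('w5',im)
hit=ctrl.move_l([*c,132],vel=15,threshold=5)
s=sensors.read_state();print(hit,s['t'],s['eef_pos'],s['force']-f0)
ctrl.hold(0.1)
s=sensors.read_state();print(s['t'],s['eef_pos'],s['force']-f0, s['wrist_torque'])
np.save('f0.npy',f0)
E
```

```text
16.5083 [ 598.38994632 -152.80674349  154.68313662] [-0.02044168  0.34954067 -1.58635057] 15.054700390146085
False 18.175 [ 598.07760296 -152.54466072  132.06957992] [0.28071963 0.07053459 1.49593353]
18.275 [ 598.06867852 -152.56581705  132.08208009] [0.67553716 0.05556715 0.12698516] [ 0.16990556 -0.17811199  0.019437  ]
```

View pics/w5.png

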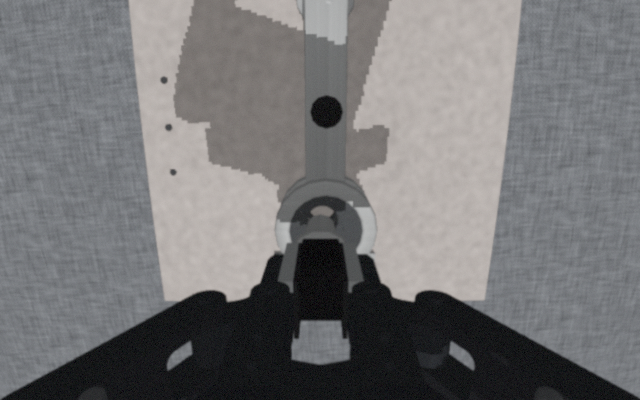

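The nose went straight into the hole: TCP is at 132, so the nose is at about 57 mm with no side load. I'll carry on down slowly.

```bash
python3 - <<'E'
from h import *
f0=np.load('f0.npy'); x,y=598.0,-152.6
s=sensors.read_state()
for i in range(12):
    hit=ctrl.move_l([x,y,102],vel=15,threshold=5)
    ctrl.hold(0.1); s=sensors.read_state(); f=s['force']-f0
    print(hit,round(s['t'],2),s['eef_pos'].round(2),f.round(2),s['wrist_torque'].round(2))
    if s['eef_pos'][2]<104.8 or not hit: break
    l=np.hypot(f[0],f[1])
    if l<1.2: break
    ctrl.move_l([x,y,s['eef_pos'][2]+0.8],vel=15)
    x+=0.6*f[0]/l; y+=0.6*f[1]/l
    ctrl.move_l([x,y,s['eef_pos'][2]+0.8],vel=15)
E
```

```text
True 20.07 [ 598.09 -152.53  103.89] [-0.9  -1.51  7.07] [-0.14  0.15  0.04]
```

```bash
python3 - <<'E'
from h import *
ctrl.gripper_to(40,60)
s=sensors.read_state();p=s['eef_pos'];print(s['t'],p)
ctrl.move_l([p[0],p[1],180],vel=100)
ctrl.move_l([p[0]-0,p[1],250],vel=200); ctrl.hold(0.2)
st=sensors.read_state(); im,d=optics.grab_frame('wrist'); save('w6',im); np.savez('w6.npz',im=im,d=d,**{k:st[k] for k in('eef_pos','eef_rot')}); print(st['t'],st['eef_pos'],st['force'])
im,d=optics.grab_frame('scene'); save('s6',cv2.resize(im[120:380,180:500],None,fx=2.4,fy=2.2))
X=dpts('wrist',np.load('w6.npz')['d'],st)
for v in range(190,260,6): print(v,[ (X[v,u].round(0)).astype(int).tolist() for u in range(300,345,8)])
E
```

```text
20.4333 [ 597.26612826 -151.53308419  102.2335236 ]
22.0583 [ 596.09401966 -151.06877638  247.52087058] [-0.31021361  0.30025668  0.93292186]
190 [[599, -168, 70], [591, -160, 104], [591, -154, 105], [591, -148, 106], [528, -149, 365], [600, -134, 69]]
196 [[604, -168, 68], [595, -160, 105], [595, -154, 105], [595, -148, 106], [604, -141, 74], [606, -134, 70]]
202 [[609, -168, 69], [600, -160, 105], [600, -154, 105], [600, -148, 105], [610, -141, 70], [611, -134, 70]]
208 [[615, -169, 69], [605, -160, 104], [605, -154, 106], [605, -148, 104], [616, -141, 69], [616, -135, 70]]
214 [[620, -169, 69], [620, -162, 70], [620, -155, 70], [621, -148, 69], [621, -142, 69], [621, -135, 70]]
220 [[625, -169, 70], [625, -163, 71], [626, -156, 70], [626, -149, 69], [627, -142, 70], [627, -135, 70]]
226 [[637, -171, 53], [631, -163, 71], [631, -156, 71], [631, -149, 71], [632, -142, 70], [632, -135, 70]]
232 [[637, -170, 69], [637, -163, 69], [637, -156, 70], [637, -149, 71], [638, -142, 69], [637, -135, 72]]
238 [[641, -170, 71], [641, -163, 71], [642, -156, 71], [643, -149, 69], [643, -143, 71], [643, -135, 70]]
244 [[667, -174, 22], [667, -166, 22], [667, -158, 23], [668, -150, 21], [668, -142, 22], [669, -134, 21]]
250 [[676, -175, 17], [675, -167, 18], [676, -159, 18], [677, -150, 17], [677, -142, 18], [678, -134, 17]]
256 [[682, -176, 17], [682, -167, 17], [682, -159, 18], [683, -151, 19], [684, -142, 17], [684, -134, 18]]
```

View pics/w6.png

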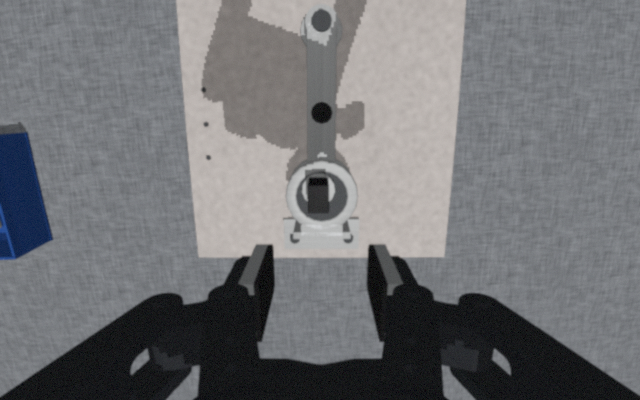

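View pics/s6.png

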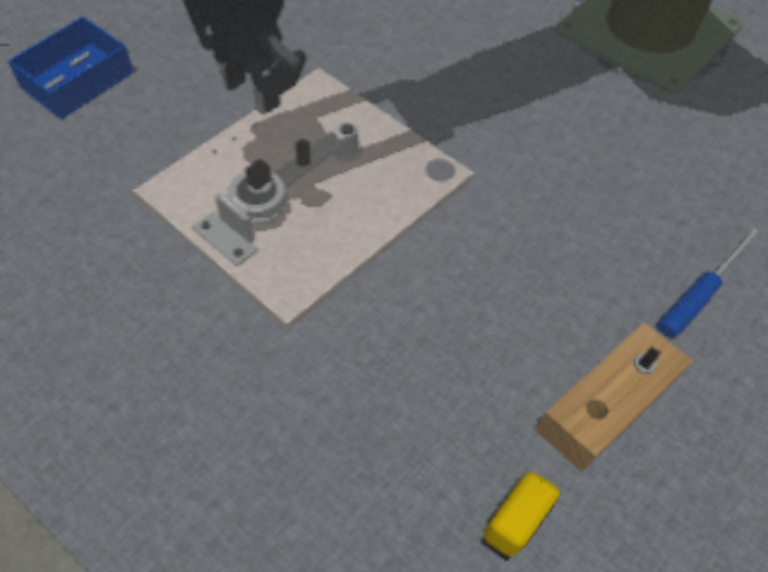

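The grip's top reads 105 mm, so the flange is at about 70 mm, which is home. The pin is upright and released, the small pin is still in the stand, and the tape and driver look undisturbed. I'm handing in.

```bash
python3 - <<'E'
from h import *
ctrl.finish_job(); print(sensors.read_state()['t'])
E
```

```text
the job is handed in; nothing more can be done
the job is handed in; nothing more can be done
```

I swung the stay arm into the clevis by its post, then took the larger pin and lowered it through upper ear, eye and lower ear. It went in on the first try, so no search was needed. I released it and handed the job in about 22 s after the start; no verdict was reported.

- **Stay arm:** the wrist view after the swing put the arm within about 0.01 rad of zero. The eye was under the upper ear by then, so I judged this from the pivot, post and arm edges.
- **Hole and insertion:** the camera showed the bush hole about 6.7 mm from the clevis's middle, close to the stated 7 mm. The highest contact force I read was about 7 N, when the flange seated.
- **Pin home:** the last depth picture showed the grip's top at 104–106 mm, so the flange is at about 70 mm over the bench. The pin looked upright and the gripper was clear of it.
- **Other things:** the small pin was still in the stand, and the tape and driver looked unmoved. I checked these by eye in the scene picture and did not measure them.

The large pin's position in the last picture was read only roughly from depth points, and its y differed by about 1.5 mm from the gripper's y at seating. No check failed.

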